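# Flatten the whetstone with the flattening block

## Robot

A 6-joint arm with a two-finger parallel gripper is mounted at the origin on a cart in front of the work surface, level with it; the furniture and walls round the work are solid. World frame = base frame: x ahead of the robot, y to its left, z up, the work surface at z = 0. Lengths are in m, angles in rad, forces in N, time in s.
With the tool pointing down it reaches from about 0.225 to 0.875 m from the base axis. Payload 3.4 kg.
Tool frame: the origin (TCP) lies at the very end of the fingers, on their centre line; the grasp point (between the pads) lies 19 mm behind it (manip.hold_point_z is the distance from the TCP to the grasp point, in m); z points along the fingers, y is the line along which they close (so a half turn about z gives the same grasp; the last joint's range is limited). The gripper opens to 85 mm and grips with 20 to 120 N. Pads are 22 mm wide; open, the fingers measure 114 mm over their backs; the gripper's body (76 mm by 85 mm) begins 54 mm behind the grasp point. The pads swing forward as they close: fully open they stand 13 mm farther back than shut.
Start: joints at [-1.343, 0.276, 1.505, -0, 1.361, -0.121], TCP at [0.197, -0.54, 0.231] pointing down, gripper open.
Joint ranges: [-2.89, 2.89], [-0.75, 2.08], [0.22, 2.7], [-1.18, 4.32], [0.11, 2.71], [-2.7, 2.7]. Speed limits (rad/s): [2.57, 2.57, 3.14, 3.14, 3.14, 3.14].

## Interface

Orientations are given as a unit quaternion [w, x, y, z].
In Python, from rig import readout, viewer, order, manip gives the robot as it stands. The module is installed in compiled form; this text tells all that it offers.
- The arm moves only by the tool send_rows, never from a script. Its arguments are lists of equal length, an entry for each row: "xyz": the shift along the world's x, y, z in m, a list of three; "delta_rot": the turn, a rotation vector about the world's x, y, z in degrees, a list of three. In form: {"xyz": [[tx, ty, tz], ...], "delta_rot": [[wx, wy, wz], ...]}. A call has 1 to 12 rows; each row shifts and turns the commanded pose from where the row before left it; what a row does not reach is not made up. A row lasts 1/10 s, in which the tool goes at most 50 mm and 8.59 degrees, less where a joint would pass 70% of its speed; a pose out of reach is approached as far as the arm can. A call with a gripper value outside its range is refused whole. "gripper" is the finger opening in m, from 0 to 0.0854, set as the call begins (left out, the last holds). The fingers move at their own pace and stop on an object; "force" is the grip in N (left out, the last holds). Time passes only in rows, so rows that do not move let the fingers close. It gives the time, the measured TCP pose, the force, the opening and the grip force at its end, in the units of the state.
- readout.get_state(): the state, without advancing time (a new reading comes with each control period).
- viewer.get_image(name): name is "scene" or "top" or "wrist"; returns a dict with "color" (384x512x3 uint8, red, green, blue), "depth" (384x512 float32, m along the optical axis (not along the pixel's ray), 0 where there is no reading), "K" (3x3 intrinsics, pixels), "camera_from_world" (4x4, takes a point from world to camera coordinates). Camera axes: x right, y up, looking along -z (the intrinsics and any distortion apply to the point x, -y, -z); pixel columns grow to the right and rows downward; lengths in m; the calibration is good to about 2 mm. A picture is of the moment at which its call begins.
- order.sign_off(): hands the job in; it is judged then, once.
The state is a dict: "clock": time; "qpos": joint angles; "qd": joint speeds; "effort": joint torques, N m; "position": TCP position; "ee_rot": TCP orientation; "contact_force": force on the tool from outside, world axes, zero at the start; "moment": the same for the moment, N m; "width": finger opening in m; "gripper_force": force on a finger pad.
Only numpy, scipy, OpenCV 4.12 (cv2) and the standard library are available. Lean on these libraries where they do the work, as an engineer would, in place of code of your own. Each camera call takes 0.05 s, during which the arm holds its last target. There are 200 camera calls.

## Task

The worn whetstone in its black holder needs truing: pick up the dark flattening block by its wooden grip, lay it flat and lengthwise on the stone, flush with the end where the red clamp knob is, and rub it in one slow straight stroke to the other end, pressing down evenly with about 10 newtons all the way. Then let go of it and leave it lying flat on the stone at that other end, flush with it. Do not knock the mug or the jar from their places.

Things in the scene. Friction and masses are not known exactly. Their poses are not given: they have to be found in the camera images.
- flattener_grip (a point): Centre of the grip of the flattening block, 36 mm above its underside: a dark steel plate 80 x 54 x 14 mm with a pale wooden grip bar on top (66 mm long, 22 mm wide, from 14 to 54 mm above the underside). x runs along the 80 mm length and the grip bar, y across, z up; it is the same both ways round. About 0.25 kg.
- stone_face (a point): Centre of the top face of the whetstone, a white and blue slab 210 (x) x 70 (y) x 25 mm, face 57 mm above the table, z up. Its fixed black holder is 250 x 86 mm, end clamps 36 mm high, red clamp knob at the -x end. A rubber pad below lets the stone, and this point, sink level 1 mm per 1.2 N of load (8 mm at 10 N, at most 20 mm) and spring back; the block's weight gives 2.5 N.
- mug: Bystander: a white mug with blue dots, 92 x 127 x 93 mm, standing on the table; origin at the centre of its underside.
- jar: Bystander: a jar with a white lid, 68 mm wide, 84 mm high, standing on the table; origin at the centre of its underside.
There are look-alikes about, which are no part of the job. Leave any blue look-alike of the part that bears flattener_grip alone.

How it is judged:
On the way, in this order (a step that is already met when the one before it is completed fails the run):
1. the block pressed flat on the stone with 5 to 20 N, lengthwise, at the red-knob end (x of flattener_grip in the frame of stone_face between -0.09 and -0.048 m and contact force between flattener and stone between 5 and 20 N and y of flattener_grip in the frame of stone_face between -0.018 and 0.018 m and angle between the x axis of flattener_grip and the x axis of stone_face, either way round below 0.26 rad and angle between flattener_grip's own z axis and vertical below 0.12 rad), for 0.2 s.
2. the block pressed flat on the stone with 5 to 20 N, lengthwise, a quarter of the way (x of flattener_grip in the frame of stone_face between -0.04 and -0.013 m and contact force between flattener and stone between 5 and 20 N and y of flattener_grip in the frame of stone_face between -0.018 and 0.018 m and angle between the x axis of flattener_grip and the x axis of stone_face, either way round below 0.26 rad and angle between flattener_grip's own z axis and vertical below 0.12 rad), for 0.05 s.
3. the block pressed flat on the stone with 5 to 20 N, lengthwise, at the middle (x of flattener_grip in the frame of stone_face between -0.01 and 0.01 m and contact force between flattener and stone between 5 and 20 N and y of flattener_grip in the frame of stone_face between -0.018 and 0.018 m and angle between the x axis of flattener_grip and the x axis of stone_face, either way round below 0.26 rad and angle between flattener_grip's own z axis and vertical below 0.12 rad), for 0.05 s.
4. the block pressed flat on the stone with 5 to 20 N, lengthwise, three quarters of the way (x of flattener_grip in the frame of stone_face between 0.013 and 0.04 m and contact force between flattener and stone between 5 and 20 N and y of flattener_grip in the frame of stone_face between -0.018 and 0.018 m and angle between the x axis of flattener_grip and the x axis of stone_face, either way round below 0.26 rad and angle between flattener_grip's own z axis and vertical below 0.12 rad), for 0.05 s.
5. the block pressed flat on the stone with 5 to 20 N, lengthwise, at the other end (x of flattener_grip in the frame of stone_face between 0.048 and 0.09 m and contact force between flattener and stone between 5 and 20 N and y of flattener_grip in the frame of stone_face between -0.018 and 0.018 m and angle between the x axis of flattener_grip and the x axis of stone_face, either way round below 0.26 rad and angle between flattener_grip's own z axis and vertical below 0.12 rad), for 0.2 s.
At the end, for the whole second after the job is handed in: The block lies at rest, flat and released on the stone's face, its centre 45 to 90 mm from the stone's centre towards the end without the knob (65 mm is flush), within 18 mm of the centre line and 15 degrees of lengthwise; mug and jar within 30 mm of where they stood (x of flattener_grip in the frame of stone_face between 0.045 and 0.09 m and z of flattener_grip in the frame of stone_face between 0.03 and 0.042 m and y of flattener_grip in the frame of stone_face between -0.018 and 0.018 m and angle between the x axis of flattener_grip and the x axis of stone_face, either way round below 0.26 rad and angle between flattener_grip's own z axis and vertical below 0.12 rad and contact force between flattener and stone above 0.5 N and linear speed of flattener below 0.02 m/s and distance of each of mug, jar from where it was at the start of the episode below 0.03 m); the robot touches nothing.
It fails at once if the block pressed on the stone with more than 40 N (contact force between flattener and stone above 40 N).
It fails at once if the mug or the jar knocked more than 30 mm from its place (distance of any of mug, jar from where it was at the start of the episode above 0.03 m).
It also fails if it takes over 51 s, if anything falls off the work surface, if the arm or the gripper's body presses on something with over 40 N, if the wrist force passes 120 N, or if a joint passes its speed limit or range.

## Working session

There is one attempt and no reset: what is moved stays moved. The work goes in short steps, Python scripts to look and compute and a tool call to move; the robot and the scene stay as the last step left them, time stands still between calls to the robot, and variables do not carry over. Pictures are saved under pics/ and viewed, at most 10 in all, crops included, and the job is handed in when it is done.

Besides the shell and the picture viewer there is one more tool, called after "Call:" in YAML: its name, and indented under it one key for each argument. send_rows: Moves the arm, as the interface text tells. Its arguments: {"type":"object","properties":{"xyz":{"type":"array"},"delta_rot":{"type":"array"},"gripper":{"type":"number"},"force":{"type":"number"}},"required":["xyz","delta_rot"]}

```bash
mkdir -p pics
cat > h.py <<'E'
import numpy as np, cv2
from rig import readout, viewer, order, manip
def save(n,im): cv2.imwrite('pics/'+n+'.png',cv2.cvtColor(im,cv2.COLOR_RGB2BGR))
def pts(g):
    "world xyz per pixel from depth"
    K=g['K'];d=g['depth'];h,w=d.shape
    u,v=np.meshgrid(np.arange(w),np.arange(h))
    x=(u-K[0,2])/K[0,0]*d;y=(v-K[1,2])/K[1,1]*d
    c=np.stack([x,-y,-d],-1);T=np.linalg.inv(g['camera_from_world'])
    return c@T[:3,:3].T+T[:3,3]
def onplane(g,uv,z):
    K=g['K'];uv=np.atleast_2d(uv).astype(float)
    r=np.stack([(uv[:,0]-K[0,2])/K[0,0],-(uv[:,1]-K[1,2])/K[1,1],-np.ones(len(uv))],-1)
    T=np.linalg.inv(g['camera_from_world']);r=r@T[:3,:3].T;o=T[:3,3]
    return o+r*((z-o[2])/r[:,2])[:,None]
E
python3 - <<'E'
from h import *
t=viewer.get_image('top');s=viewer.get_image('scene')
np.savez('a.npz',**{'t'+k:v for k,v in t.items()},**{'s'+k:v for k,v in s.items()})
save('top',cv2.resize(t['color'],(800,600)));save('scene',cv2.resize(s['color'],(800,600)))
print(readout.get_state(),manip.hold_point_z,[ (k,np.shape(v)) for k,v in t.items()])
E
```

```text
{'clock': 0.1, 'qpos': array([-1.34301257e+00,  2.76538320e-01,  1.50599329e+00,  2.29858173e-05,
        1.36068373e+00, -1.21001342e-01]), 'qd': array([ 0.00031419, -0.00217175, -0.00203352,  0.00010218,  0.00222568,
       -0.00079117]), 'effort': array([ 1.01303693e-03, -4.17698479e+01, -2.46403706e+01, -6.64353274e-05,
        5.79381813e-03,  1.48137809e-05]), 'position': array([ 0.19640811, -0.53993022,  0.23052773]), 'ee_rot': array([-8.10787620e-04,  9.84832212e-01,  1.73507508e-01, -3.20758738e-05]), 'contact_force': array([-0.71577269,  0.58881098, -0.32977799]), 'moment': array([ 0.04156994,  0.01541353, -0.00117412]), 'gripper_force': 0.0, 'width': 0.08538795584908485} 0.0187 [('color', (384, 512, 3)), ('depth', (384, 512)), ('K', (3, 3)), ('camera_from_world', (4, 4))]
```

View pics/top.png

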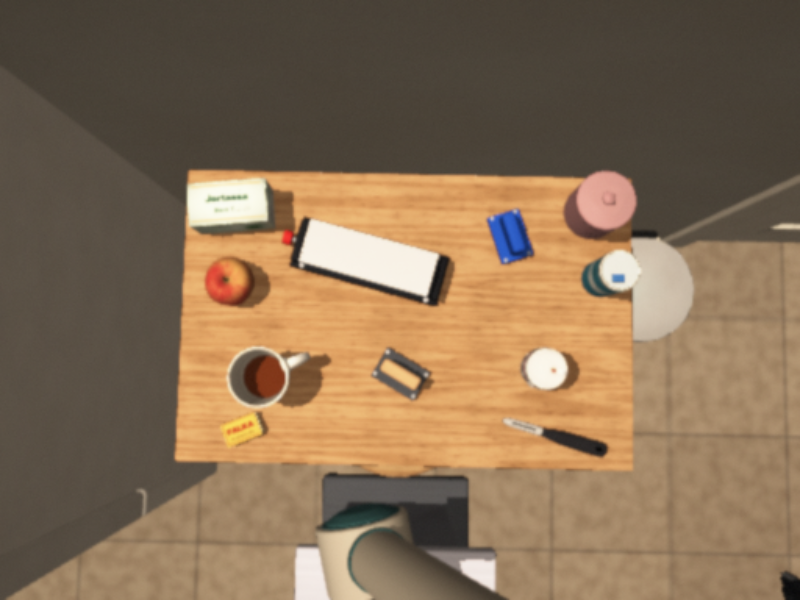

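View pics/scene.png

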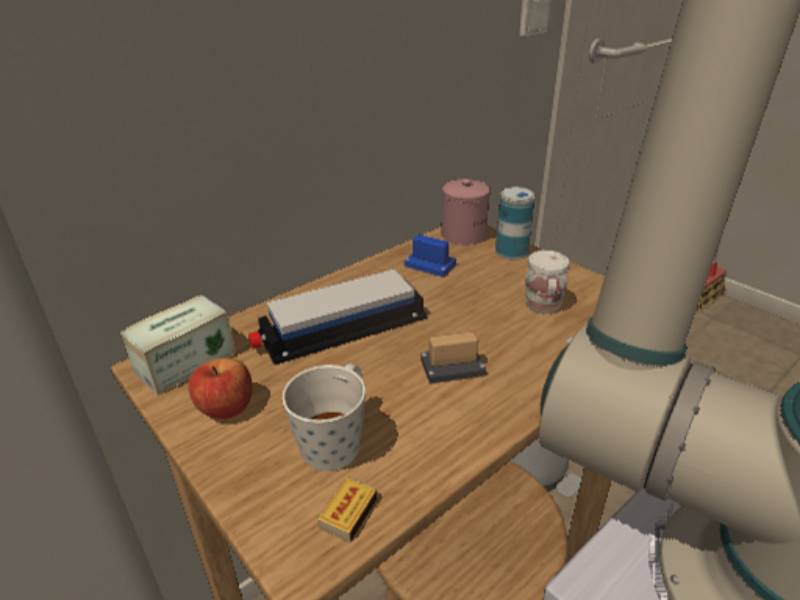

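The top view (800x600) shows the black-and-wood block at (401,374), the white stone centred at about (372,258) with the red knob at its left end (288,238), the mug at (260,377), the jar at (546,370), and the blue look-alike at (510,236).

Run:
```python
from h import *
a=np.load('a.npz');t={k[1:]:a[k] for k in a if k[0]=='t'}
P=pts(t);hsv=cv2.cvtColor(t['color'],cv2.COLOR_RGB2HSV);H,S,V=[hsv[...,i].astype(int) for i in range(3)]
def roi(x0,y0,x1,y1):
    m=np.zeros(H.shape,bool);m[int(y0*.64):int(y1*.64),int(x0*.64):int(x1*.64)]=1;return m
def rect(n,m,z):
    c=max(cv2.findContours(m.astype(np.uint8),0,1)[0],key=cv2.contourArea)
    q=onplane(t,c[:,0],z)[:,:2]; r=cv2.minAreaRect((q*1000).astype(np.float32))
    b=cv2.boxPoints(r);e=b[1]-b[0],b[2]-b[1];L=max(e,key=np.linalg.norm)
    print(n,m.sum(),np.round(r[0],1),np.round(r[1],1),'long axis deg',np.degrees(np.arctan2(L[1],L[0]))%180,'depth z med',np.median(P[m][:,2]))
st=roi(285,205,460,310)
rect('stone',st&(S<60)&(V>150),.057)
rect('holder+',st&(V<70),.036)
bl=roi(365,340,440,405)
rect('grip',bl&(S>60)&(V>140)&(P[...,2]>.035),.054)
rect('gripdepth',bl&(P[...,2]>.04),.054)
rect('block',bl&((V<100)|(P[...,2]>.01)),.014)
k=st|roi(275,225,300,250);k&=(S>170)&(V>100)&((H<8)|(H>172));print('knob',P[k].mean(0))
for n,r in (('mug',(225,340,315,410)),('jar',(520,345,575,395))):
    m=roi(*r)&(P[...,2]>.02);q=P[m];print(n,q.min(0),q.max(0))
```

```text
stone 2463 [606.7  52.3] [212.3  78.8] long axis deg 75.53949 depth z med 0.05689772926542758
holder+ 513 [579.1 -58.9] [15.9 79.3] long axis deg 165.68735 depth z med 0.02209429561152243
grip 241 [429.8  -1.3] [65.3 20.8] long axis deg 60.353706 depth z med 0.053507691417274295
gripdepth 251 [430.2  -1.5] [65.3 21.6] long axis deg 60.3537 depth z med 0.053471654721310324
block 686 [429.6  -2.5] [81.7 53.7] long axis deg 60.26789 depth z med 0.01585354771490277
knob [0.64556444 0.18414775 0.03059803]
mug [0.3766647  0.00681911 0.02044903] [0.46596419 0.25975285 1.25885058]
jar [ 0.41026378 -0.25309036  0.02589605] [0.47543554 0.00681911 1.25885058]
```

Run:
```python
from h import *
a=np.load('a.npz')
for c in 'ts':
    t={k[1:]:a[k] for k in a if k[0]==c};P=pts(t)
    b=(P[...,0]>.5)&(P[...,0]<.72)&(P[...,1]>-.09)&(P[...,1]<.18)
    m=b&(abs(P[...,2]-.057)<.006)
    cs=max(cv2.findContours(m.astype(np.uint8),0,1)[0],key=cv2.contourArea)
    q=onplane(t,cs[:,0],.057)[:,:2]*1000;r=cv2.minAreaRect(q.astype(np.float32));print(c,m.sum(),r,np.median(P[m][:,2]), P[m].mean(0))
```

```text
t 2377 ((611.8642578125, 52.39464569091797), (209.6054229736328, 70.60514068603516), 75.47493743896484) 0.05695681237713868 [0.61195308 0.05229643 0.05692296]
s 1634 ((605.5115356445312, 55.16004180908203), (210.4600067138672, 78.5641860961914), 75.59837341308594) 0.056821954576567246 [0.60654067 0.05928985 0.05657416]
```

Call:
send_rows:
  xyz:
    - [0.0195,0.0449,0]
    - [0.0195,0.0449,0]
    - [0.0195,0.0449,0]
    - [0.0195,0.0449,0]
    - [0.0195,0.0449,0]
    - [0.0195,0.0449,0]
    - [0.0195,0.0449,0]
    - [0.0195,0.0449,0]
    - [0.0195,0.0449,0]
    - [0.0195,0.0449,0]
    - [0.0195,0.0449,0]
    - [0.0195,0.0446,0]
  delta_rot:
    - [0,0,3.36]
    - [0,0,3.36]
    - [0,0,3.36]
    - [0,0,3.36]
    - [0,0,3.36]
    - [0,0,3.36]
    - [0,0,3.36]
    - [0,0,3.36]
    - [0,0,3.36]
    - [0,0,3.36]
    - [0,0,3.36]
    - [0,0,3.36]
  gripper: 0.07
  force: 60

```text
clock: 1.3
position: [0.4307, 0.0002, 0.2313]
ee_rot: [0.0, 0.864, 0.503, 0.0]
contact_force: [1.2, -0.6, 0.0]
width: 0.0696
gripper_force: 0.0
```

Call:
send_rows:
  xyz:
    - [0,0,-0.03]
    - [0,0,-0.04]
    - [0,0,-0.03]
    - [0,0,-0.01]
    - [0,0,0]
  delta_rot:
    - [0,0,0]
    - [0,0,0]
    - [0,0,0]
    - [0,0,0]
    - [0,0,0]

```text
clock: 1.8
position: [0.4294, -0.0018, 0.1202]
ee_rot: [-0.001, 0.865, 0.502, -0.001]
contact_force: [-0.2, 0.3, 0.6]
width: 0.0705
gripper_force: 0.0
```

Run:
```python
from h import *
w=viewer.get_image('wrist');save('w1',w['color']);P=pts(w)
s=readout.get_state();print(s['position'],s['ee_rot'])
m=(P[...,2]>.047)&(P[...,2]<.06)&(np.hypot(P[...,0]-.43,P[...,1])<.06)&(w['depth']>0)
c=max(cv2.findContours(m.astype(np.uint8),0,1)[0],key=cv2.contourArea)
q=onplane(w,c[:,0],.054)[:,:2]*1000;print(cv2.minAreaRect(q.astype(np.float32)))
```

```text
[ 0.4307328  -0.00206555  0.12148673] [-7.15251449e-05  8.64750988e-01  5.02200864e-01 -1.27339944e-04]
((428.6303405761719, 1.1813316345214844), (63.56639862060547, 21.352977752685547), 60.305049896240234)
```

View pics/w1.png

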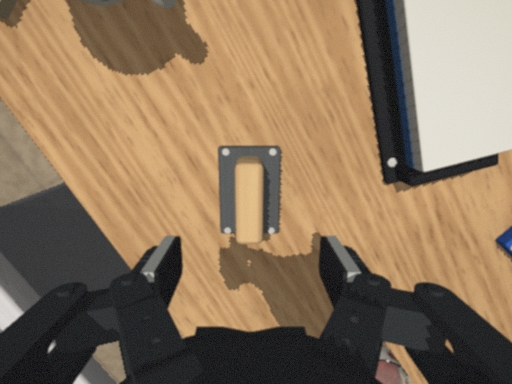

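The wrist view shows the grip at column 250, midway between the fingertips (165 and 335) and aligned with them. Next I go down and grasp.

Call:
send_rows:
  xyz:
    - [-0.0005,0.0015,-0.02]
    - [0,0,-0.03]
    - [0,0,-0.025]
    - [0,0,-0.015]
    - [0,0,-0.009]
    - [0,0,0]
    - [0,0,0]
  delta_rot:
    - [0,0,0]
    - [0,0,0]
    - [0,0,0]
    - [0,0,0]
    - [0,0,0]
    - [0,0,0]
    - [0,0,0]

```text
clock: 2.55
position: [0.4313, -0.0007, 0.0234]
ee_rot: [0.001, 0.865, 0.502, 0.001]
contact_force: [0.0, -0.6, -0.8]
width: 0.07
gripper_force: 0.0
```

Call:
send_rows:
  xyz:
    - [0,0,0]
    - [0,0,0]
    - [0,0,0]
    - [0,0,0]
    - [0,0,0]
    - [0,0,0]
    - [0,0,0]
    - [0,0,0]
    - [0,0,0]
    - [0,0,0]
  delta_rot:
    - [0,0,0]
    - [0,0,0]
    - [0,0,0]
    - [0,0,0]
    - [0,0,0]
    - [0,0,0]
    - [0,0,0]
    - [0,0,0]
    - [0,0,0]
    - [0,0,0]
  gripper: 0.01
  force: 60

```text
clock: 3.55
position: [0.4302, -0.0003, 0.0229]
ee_rot: [0.0, 0.865, 0.502, 0.0]
contact_force: [-1.6, 1.2, 6.0]
width: 0.0211
gripper_force: 60.2
```

Call:
send_rows:
  xyz:
    - [0,0,0.01]
    - [0,0,0.025]
    - [0,0,0.035]
    - [0,0,0.03]
    - [0,0,0.02]
    - [0,0,0]
    - [0,0,0]
    - [0,0,0]
  delta_rot:
    - [0,0,0]
    - [0,0,0]
    - [0,0,0]
    - [0,0,0]
    - [0,0,0]
    - [0,0,0]
    - [0,0,0]
    - [0,0,0]

```text
clock: 4.35
position: [0.4286, -0.0002, 0.1409]
ee_rot: [-0.001, 0.865, 0.502, -0.001]
contact_force: [0.1, 0.7, -3.3]
width: 0.0211
gripper_force: 59.5
```

Run:
```python
from h import *
w=viewer.get_image('wrist');P=pts(w)
s=viewer.get_image('scene')
save('w2',np.hstack([w['color'],s['color']])[:, :].copy() if 0 else cv2.resize(np.hstack([w['color'][100:],s['color'][100:]]),(800,222)))
st=readout.get_state();print(st['position'],st['contact_force'],st['moment'],st['width'])
t=viewer.get_image('top');P=pts(t);p=st['position']
m=(np.hypot(P[...,0]-p[0],P[...,1]-p[1])<.07)&(abs(P[...,2]-(p[2]-.023+.014))<.012)
print(m.sum(),P[m].mean(0))
```

```text
[ 4.28840846e-01 -2.46921155e-04  1.40924601e-01] [ 1.55621899 -0.32255166 -2.87388749] [-0.03663268  0.03740355  0.00464627] 0.021219820206717727
0 [nan nan nan]<stdin>:8: RuntimeWarning: Mean of empty slice.
  ret = um.true_divide(
```

View pics/w2.png

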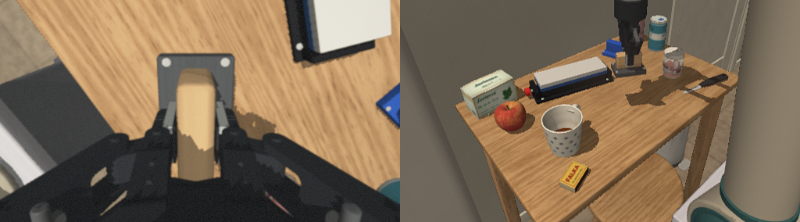

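The block is held level and lifted: it sits at (196,90) in the left wrist pane, and in the right scene pane it hangs above the table. I'll measure its offset and tilt in the hand.

```bash
cat >> h.py <<'E'
def held():
    w=viewer.get_image('wrist');P=pts(w);s=readout.get_state();p=s['position']
    q=s['ee_rot'];th=2*np.arctan2(q[2],q[1]);u=np.array([np.cos(th),np.sin(th)]);v=np.array([-u[1],u[0]])
    R=P-p;a=R[...,:2]@u;b=R[...,:2]@v;z=R[...,2]
    ok=(w['depth']>0)&(abs(a)<.06)&(abs(b)<.05)
    pl=ok&(abs(z+.0085)<.009)&(a*np.sign(a[ok&(z<-.0)].mean())>.034)
    print('pos',p,'yaw',np.degrees(th),'F',s['contact_force'])
    if pl.sum()<20: print('few',pl.sum());return
    pl=ok&(z<-.0)&(z>-.02)&(abs(a)>.015)
    print('plate a',np.percentile(a[pl],[.5,99.5]),'b',np.percentile(b[pl],[1,99]))
    A=np.c_[a[pl],b[pl],np.ones(pl.sum())];x=np.linalg.lstsq(A,z[pl],rcond=None)[0];print('slope deg',np.degrees(x[:2]),'plate top at TCP',x[2],pl.sum())
E
python3 -c "
from h import *
held()"
```

```text
pos [ 4.29316538e-01 -3.02701070e-04  1.41252740e-01] yaw 60.30171525188207 F [ 0.47835295 -0.52210911 -3.3234679 ]
plate a [0.01515716 0.03854148] b [-0.02525237  0.02739501]
slope deg [-4.61498114  0.19362168] plate top at TCP -0.008150262089638828 3390
```

```bash
sed -i 's/pl=ok&(z<-.0)&(z>-.02)&(abs(a)>.015)/pl=ok\&(z<-.003)\&(z>-.02)\&(abs(a)>.02)\&((abs(a)>.033)|(abs(b)>.017))/' h.py
python3 -c "
from h import *
held()"
```

```text
pos [ 4.29495495e-01 -3.44120828e-04  1.41439130e-01] yaw 60.30262928785643 F [-0.32632215 -0.12587626 -2.72112541]
plate a [0.02014438 0.03859882] b [-0.02540895  0.02740195]
slope deg [-8.15530395  0.10891964] plate top at TCP -0.006429446333371936 2131
```

Run:
```python
from h import *
w=viewer.get_image('wrist');P=pts(w);s=readout.get_state();p=s['position']
q=s['ee_rot'];th=2*np.arctan2(q[2],q[1]);u=np.array([np.cos(th),np.sin(th)]);v=np.array([-u[1],u[0]])
R=P-p;a=R[...,:2]@u;b=R[...,:2]@v;z=R[...,2]
print(q)
for nm,mb in (('L',(abs(b+.021)<.004)),('R',abs(b-.021)<.004),('grip',abs(b)<.008)):
  for lo in np.arange(.0,.044,.004):
    m=mb&(a>lo)&(a<lo+.004)&(abs(z)<.04)
    if m.sum()>5: print(nm,round(lo+.002,3),m.sum(),np.round(np.percentile(z[m],[10,50,90]),4))
```

```text
[-4.28471398e-04  8.64699118e-01  5.02289692e-01 -5.63628150e-04]
L 0.002 69 [-0.0112 -0.0104 -0.0098]
L 0.006 369 [-0.0104  0.0153  0.0264]
L 0.01 114 [-0.0111 -0.0104  0.0186]
L 0.014 102 [-0.0111 -0.0104 -0.0096]
L 0.018 94 [-0.0111 -0.0105 -0.0098]
L 0.022 102 [-0.011  -0.0102 -0.0095]
L 0.026 103 [-0.0111 -0.0103 -0.0096]
L 0.03 106 [-0.0111 -0.0103 -0.0096]
L 0.034 107 [-0.0109 -0.0101 -0.0091]
L 0.038 124 [-0.0186 -0.0115 -0.0097]
R 0.002 50 [-0.0109 -0.0101 -0.0094]
R 0.006 351 [-0.0104  0.0152  0.0268]
R 0.01 187 [-0.0106 -0.0088  0.0332]
R 0.014 111 [-0.0112 -0.0102  0.0384]
R 0.018 102 [-0.0109 -0.0102 -0.0095]
R 0.022 104 [-0.0108 -0.0102 -0.0094]
R 0.026 102 [-0.0109 -0.0102 -0.0094]
R 0.03 103 [-0.0109 -0.0102 -0.0095]
R 0.034 110 [-0.0107 -0.0096 -0.0088]
R 0.038 128 [-0.0192 -0.0115 -0.0095]
grip 0.002 309 [0.0288 0.0297 0.0304]
grip 0.006 302 [0.0289 0.0297 0.0304]
grip 0.01 326 [0.0288 0.0296 0.0304]
grip 0.014 325 [0.0288 0.0296 0.0304]
grip 0.018 333 [0.0288 0.0296 0.0304]
grip 0.022 350 [0.0289 0.0297 0.0304]
grip 0.026 378 [0.0285 0.0295 0.0303]
grip 0.03 1126 [-0.0051  0.0187  0.0285]
grip 0.034 224 [-0.0111 -0.0103 -0.0094]
grip 0.038 240 [-0.0192 -0.0114 -0.0099]
```

The held block is level. Its underside is 24 mm below the TCP and it is centred to within about 1 mm. I'll carry it over the knob end of the stone.

Call:
send_rows:
  xyz:
    - [0.02,0.0116,0]
    - [0.02,0.0117,0]
    - [0.02,0.0117,0]
    - [0.02,0.0117,0]
    - [0.02,0.0117,0]
    - [0.02,0.0117,0]
    - [0.02,0.0117,0]
    - [0.02,0.0117,0]
    - [0.02,0.0117,0]
    - [0.019,0.0113,0]
    - [0,0,0]
    - [0,0,0]
  delta_rot:
    - [0,0,1.52]
    - [0,0,1.52]
    - [0,0,1.52]
    - [0,0,1.52]
    - [0,0,1.52]
    - [0,0,1.52]
    - [0,0,1.52]
    - [0,0,1.52]
    - [0,0,1.52]
    - [0,0,1.52]
    - [0,0,0]
    - [0,0,0]

```text
clock: 5.85
position: [0.6286, 0.1161, 0.1413]
ee_rot: [-0.0, 0.791, 0.612, -0.001]
contact_force: [-0.8, -0.8, -3.4]
width: 0.0213
gripper_force: 59.4
```

Call:
send_rows:
  xyz:
    - [0,0,-0.02]
    - [0,0,-0.02]
    - [0,0,-0.01]
    - [0,0,0]
    - [0,0,0]
    - [0,0,0]
  delta_rot:
    - [0,0,0]
    - [0,0,0]
    - [0,0,0]
    - [0,0,0]
    - [0,0,0]
    - [0,0,0]

```text
clock: 6.45
position: [0.6298, 0.116, 0.0936]
ee_rot: [0.001, 0.791, 0.612, 0.001]
contact_force: [-0.0, 0.8, -3.5]
width: 0.0212
gripper_force: 59.4
```

Run:
```python
from h import *
for _ in range(4):
    s=readout.get_state();viewer.get_image('wrist');print(s['position'],s['contact_force'],s['moment'])
w=viewer.get_image('wrist');save('w3',w['color']);print(s['ee_rot'],s['width'],s['qpos'])
q=s['ee_rot'];print('yaw',np.degrees(2*np.arctan2(q[2],q[1])))
c=np.array([.612,.0525]);ux=-np.array([np.cos(np.radians(75.5)),np.sin(np.radians(75.5))]);d=s['position'][:2]-c
print('stone frame',d@ux,d@[-ux[1],ux[0]])
P=pts(w);m=(abs(P[...,2]-.057)<.004)&(w['depth']>0);n=cv2.findContours(m.astype(np.uint8),0,1)[0]
cs=max(n,key=cv2.contourArea);D=onplane(w,cs[:,0],.057)[:,:2]-c;print('visible stone extents',np.percentile(D@ux,[1,99]),np.percentile(D@[-ux[1],ux[0]],[2,98]),np.median(P[m][:,2]))
```

```text
[0.62977199 0.11601531 0.09355137] [-0.03078413  0.82686529 -3.45367215] [-0.00284966  0.02364657  0.05495513]
[0.62979829 0.11606168 0.09356237] [ 0.47017667 -0.03296017 -2.23433712] [-0.00369648  0.00984892  0.02766409]
[0.62969611 0.11609475 0.09346552] [ 0.45883503 -0.06916413 -3.59375293] [ 0.02227342 -0.03069359 -0.03490154]
[0.62955763 0.11613466 0.09331425] [-0.14126542 -0.06891664 -3.13023312] [0.00424319 0.00359153 0.00684013]
[5.22209938e-04 7.90667709e-01 6.12244858e-01 7.31484772e-04] 0.02118299700860463 [ 7.38349405e-02  4.69478069e-01  1.55985697e+00 -7.00779737e-05
  1.11046119e+00  3.26868375e-01]
yaw 75.5040326195174
stone frame -0.06600382316166502 0.0010655298145010607
visible stone extents [-0.19242413  0.03635137] [0.12135149 0.18299579] 0.05647614002771051
```

View pics/w3.png

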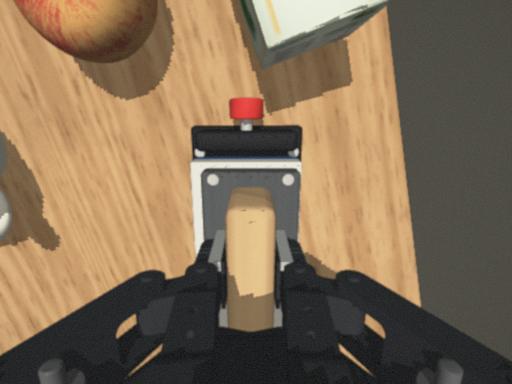

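In the wrist view the plate (cols 203–300) lies squarely over the stone's knob end (cols 193–300), with the red knob at (246,108). I'll press down in small steps.

Call:
send_rows:
  xyz:
    - [0,0,-0.004]
    - [0,0,-0.004]
    - [0,0,-0.003]
    - [0,0,-0.002]
    - [0,0,-0.002]
    - [0,0,-0.001]
    - [0,0,0]
    - [0,0,0]
  delta_rot:
    - [0,0,0]
    - [0,0,0]
    - [0,0,0]
    - [0,0,0]
    - [0,0,0]
    - [0,0,0]
    - [0,0,0]
    - [0,0,0]

```text
clock: 7.5
position: [0.6289, 0.1161, 0.0767]
ee_rot: [0.0, 0.791, 0.612, 0.0]
contact_force: [-1.6, -0.0, 0.9]
width: 0.0212
gripper_force: 59.9
```

Call:
send_rows:
  xyz:
    - [0,0,-0.001]
    - [0,0,-0.001]
    - [0,0,-0.001]
    - [0,0,0]
    - [0,0,0]
    - [0,0,0]
  delta_rot:
    - [0,0,0]
    - [0,0,0]
    - [0,0,0]
    - [0,0,0]
    - [0,0,0]
    - [0,0,0]

```text
clock: 8.1
position: [0.6291, 0.1161, 0.0736]
ee_rot: [0.0, 0.791, 0.612, 0.0]
contact_force: [-2.7, -0.4, 4.5]
width: 0.0212
gripper_force: 60.4
```

Call:
send_rows:
  xyz:
    - [0,0,-0.001]
    - [0,0,-0.0005]
    - [0,0,0]
    - [0,0,0]
    - [0,0,0]
    - [0,0,0]
    - [0,0,0]
  delta_rot:
    - [0,0,0]
    - [0,0,0]
    - [0,0,0]
    - [0,0,0]
    - [0,0,0]
    - [0,0,0]
    - [0,0,0]

```text
clock: 8.8
position: [0.6291, 0.1161, 0.0722]
ee_rot: [0.0, 0.791, 0.612, 0.0]
contact_force: [-3.8, -0.0, 6.4]
width: 0.021
gripper_force: 60.6
```

Run:
```python
from h import *
F=[];M=[]
for _ in range(8):
    viewer.get_image('wrist');s=readout.get_state();F.append(s['contact_force']);M.append(s['moment'])
print(np.mean(F,0),np.std(F,0),np.mean(M,0),s['position'],s['clock'])
```

```text
[-3.63532574  0.04668663  6.22198082] [0.38614669 0.48710458 0.51400062] [-0.02997379  0.54826188  0.00749092] [0.62907029 0.1161067  0.07225062] 9.2
```

Call:
send_rows:
  xyz:
    - [-0.00075,-0.0029,0]
    - [-0.00075,-0.0029,0]
    - [-0.00075,-0.0029,0]
    - [-0.00075,-0.0029,0]
    - [-0.00075,-0.0029,0]
    - [-0.00075,-0.0029,0]
    - [-0.00075,-0.0029,0]
    - [-0.00075,-0.0029,0]
  delta_rot:
    - [0,0,0]
    - [0,0,0]
    - [0,0,0]
    - [0,0,0]
    - [0,0,0]
    - [0,0,0]
    - [0,0,0]
    - [0,0,0]

```text
clock: 10.0
position: [0.6261, 0.0945, 0.0731]
ee_rot: [0.001, 0.791, 0.612, 0.004]
contact_force: [2.0, 4.4, 5.2]
width: 0.0211
gripper_force: 60.6
```

Call:
send_rows:
  xyz:
    - [-0.00075,-0.0029,-0.0005]
    - [-0.00075,-0.0029,0]
    - [-0.00075,-0.0029,0]
    - [-0.00075,-0.0029,0]
    - [-0.00075,-0.0029,0]
    - [-0.00075,-0.0029,0]
    - [-0.00075,-0.0029,0]
    - [-0.00075,-0.0029,0]
    - [-0.00075,-0.0029,0]
    - [-0.00075,-0.0029,0]
    - [-0.00075,-0.0029,0]
    - [-0.00075,-0.0029,0]
  delta_rot:
    - [0,0,0]
    - [0,0,0]
    - [0,0,0]
    - [0,0,0]
    - [0,0,0]
    - [0,0,0]
    - [0,0,0]
    - [0,0,0]
    - [0,0,0]
    - [0,0,0]
    - [0,0,0]
    - [0,0,0]

```text
clock: 11.2
position: [0.6173, 0.0596, 0.0726]
ee_rot: [0.001, 0.791, 0.612, 0.004]
contact_force: [2.2, 4.5, 6.1]
width: 0.0214
gripper_force: 60.7
```

Call:
send_rows:
  xyz:
    - [-0.00075,-0.0029,0]
    - [-0.00075,-0.0029,0]
    - [-0.00075,-0.0029,0]
    - [-0.00075,-0.0029,0]
    - [-0.00075,-0.0029,0]
    - [-0.00075,-0.0029,0]
    - [-0.00075,-0.0029,0]
    - [-0.00075,-0.0029,0]
    - [-0.00075,-0.0029,0]
    - [-0.00075,-0.0029,0]
    - [-0.00075,-0.0029,0]
    - [-0.00075,-0.0029,0]
  delta_rot:
    - [0,0,0]
    - [0,0,0]
    - [0,0,0]
    - [0,0,0]
    - [0,0,0]
    - [0,0,0]
    - [0,0,0]
    - [0,0,0]
    - [0,0,0]
    - [0,0,0]
    - [0,0,0]
    - [0,0,0]

```text
clock: 12.4
position: [0.6082, 0.0246, 0.0726]
ee_rot: [0.001, 0.791, 0.612, 0.004]
contact_force: [2.1, 3.9, 5.3]
width: 0.0211
gripper_force: 60.7
```

Call:
send_rows:
  xyz:
    - [-0.00075,-0.0029,0]
    - [-0.00075,-0.0029,0]
    - [-0.00075,-0.0029,0]
    - [-0.00075,-0.0029,0]
    - [-0.00075,-0.0029,0]
    - [-0.00075,-0.0029,0]
    - [-0.00075,-0.0029,0]
    - [-0.00075,-0.0029,0]
    - [-0.00075,-0.0029,0]
    - [-0.00075,-0.0029,0]
    - [-0.00075,-0.0029,0]
    - [-0.00075,-0.0029,0]
  delta_rot:
    - [0,0,0]
    - [0,0,0]
    - [0,0,0]
    - [0,0,0]
    - [0,0,0]
    - [0,0,0]
    - [0,0,0]
    - [0,0,0]
    - [0,0,0]
    - [0,0,0]
    - [0,0,0]
    - [0,0,0]

```text
clock: 13.6
position: [0.5991, -0.0104, 0.0725]
ee_rot: [0.001, 0.791, 0.612, 0.003]
contact_force: [1.7, 3.9, 5.9]
width: 0.0212
gripper_force: 60.7
```

Call:
send_rows:
  xyz:
    - [0,0,0]
    - [0,0,0]
    - [0,0,0]
    - [0,0,0]
    - [0,0,0]
  delta_rot:
    - [0,0,0]
    - [0,0,0]
    - [0,0,0]
    - [0,0,0]
    - [0,0,0]

```text
clock: 14.1
position: [0.599, -0.0108, 0.0725]
ee_rot: [0.002, 0.791, 0.612, 0.003]
contact_force: [1.4, 3.2, 5.2]
width: 0.0212
gripper_force: 60.7
```

Run:
```python
from h import *
s=readout.get_state();c=np.array([.612,.0525]);ux=-np.array([np.cos(np.radians(75.5)),np.sin(np.radians(75.5))]);d=s['position'][:2]-c
print('stone frame',d@ux,d@[-ux[1],ux[0]],s['position'],s['contact_force'],s['moment'])
w=viewer.get_image('wrist');save('w4',w['color'])
```

```text
stone frame 0.06458027432329895 0.0032736243910799594 [ 0.59899974 -0.01084289  0.07250999] [1.38323066 3.22230731 5.2083735 ] [ 0.37136377  0.00338382 -0.0546994 ]
```

View pics/w4.png

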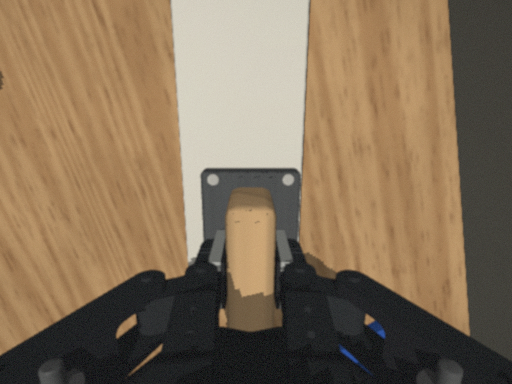

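The plate (cols 202–300) lies straight along the stone at its far end, about 4 mm off centre. I'll unload it gently, release and retreat.

Call:
send_rows:
  xyz:
    - [0,0,0.001]
    - [0,0,0.001]
    - [0,0,0.001]
    - [0,0,0.001]
    - [0,0,0.001]
    - [0,0,0.001]
    - [0,0,0]
    - [0,0,0]
    - [0,0,0]
  delta_rot:
    - [0,0,0]
    - [0,0,0]
    - [0,0,0]
    - [0,0,0]
    - [0,0,0]
    - [0,0,0]
    - [0,0,0]
    - [0,0,0]
    - [0,0,0]

```text
clock: 15.05
position: [0.5956, -0.0118, 0.077]
ee_rot: [-0.0, 0.791, 0.612, -0.0]
contact_force: [1.6, -1.5, 0.3]
width: 0.0212
gripper_force: 59.9
```

Call:
send_rows:
  xyz:
    - [0,0,0]
    - [0,0,0]
    - [0,0,0]
    - [0,0,0]
    - [0,0,0]
    - [0,0,0]
    - [0,0,0]
    - [0,0,0]
  delta_rot:
    - [0,0,0]
    - [0,0,0]
    - [0,0,0]
    - [0,0,0]
    - [0,0,0]
    - [0,0,0]
    - [0,0,0]
    - [0,0,0]
  gripper: 0.06

```text
clock: 15.85
position: [0.596, -0.0115, 0.0773]
ee_rot: [0.0, 0.791, 0.612, 0.0]
contact_force: [-0.2, 0.6, -1.0]
width: 0.0602
gripper_force: 0.0
```

Call:
send_rows:
  xyz:
    - [0,0,0.005]
    - [0,0,0.015]
    - [0,0,0.03]
    - [0,0,0.03]
    - [0,0,0.03]
    - [0,0,0.02]
    - [-0.02,0,0.01]
    - [-0.04,0,0]
    - [-0.04,0,0]
    - [-0.04,0,0]
    - [-0.02,0,0]
    - [0,0,0]
  delta_rot:
    - [0,0,0]
    - [0,0,0]
    - [0,0,0]
    - [0,0,0]
    - [0,0,0]
    - [0,0,0]
    - [0,0,0]
    - [0,0,0]
    - [0,0,0]
    - [0,0,0]
    - [0,0,0]
    - [0,0,0]

```text
clock: 17.05
position: [0.433, -0.0111, 0.2179]
ee_rot: [-0.0, 0.791, 0.612, -0.0]
contact_force: [0.3, 0.4, 0.9]
width: 0.0599
gripper_force: 0.0
```

Run:
```python
from h import *
t=viewer.get_image('top');s=viewer.get_image('scene');save('end',cv2.resize(np.hstack([t['color'],s['color']]),(800,300)))
P=pts(t);c=np.array([.612,.0525]);ux=-np.array([np.cos(np.radians(75.5)),np.sin(np.radians(75.5))])
D=P[...,:2]-c;x=D@ux;y=D@[-ux[1],ux[0]]
m=(abs(x)<.12)&(abs(y)<.045)&(P[...,2]>.09)&(P[...,2]<.13)
q=np.stack([x[m],y[m]],-1);print(m.sum(),q.min(0),q.max(0),q.mean(0),np.median(P[m][:,2]),P[m][:,2].std())
print(cv2.minAreaRect((q*1000).astype(np.float32)))
st=readout.get_state();print(st['position'],st['clock'],st['width'])
```

```text
274 [ 0.0352397 -0.0093558] [0.10076404 0.01379587] [0.06822502 0.00091509] 0.10760607690059176 0.0039032513686583026
((68.00958251953125, 2.259754180908203), (23.14430046081543, 65.53413391113281), 89.89761352539062)
[ 0.43683758 -0.01162534  0.21814441] 17.15 0.06019984711648099
```

View pics/end.png

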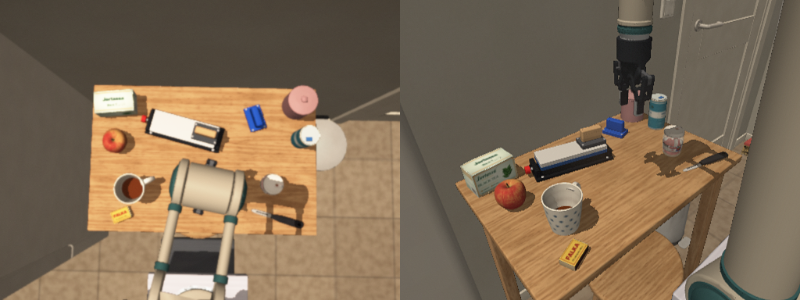

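The block lies flat at the far end of the stone, at (207,131) in the left top-view pane: x = 68 mm, y = 1–2 mm in the stone frame. The mug and jar look to be where they stood.

```bash
python3 -c "
from rig import order
print(order.sign_off())"
```

```text
the job is handed in; nothing more can be done
None
```

I rubbed the block along the stone in one straight stroke from the knob end, pressing with about 8–9 N (estimated from the wrist force), then left it released and flat at the other end, 68 mm from centre (65 is flush) and 1–2 mm off the centre line; the mug and jar look unmoved, and the job is handed in, though no verdict came back.

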